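Turn the serving dish level to face the mug with the tea ball in its middle

ROBOT

A 6-joint arm with a two-finger parallel gripper is mounted at the origin on a cart in front of the work surface, level with it; the furniture and walls round the work are solid. World frame = base frame: x ahead of the robot, y to its left, z up, the work surface at z = 0. Lengths are in m, angles in rad, forces in N, time in s.
With the tool pointing down it reaches from about 0.375 to 0.9 m from the base axis. Payload 3.1 kg.
Tool frame: the origin (TCP) lies at the very end of the fingers, on their centre line; the grasp point (between the pads) lies 19 mm behind it; z points along the fingers, y is the line along which they close (so a half turn about z gives the same grasp; the last joint's range is limited). The gripper opens to 87 mm and grips with 3 to 60 N. Pads are 19 mm wide; open, the fingers measure 117 mm over their backs; the gripper's body (75 mm by 190 mm) begins 51 mm behind the grasp point.
Start: joints at [-1.315, 0.527, 1.433, -0, 1.181, -0.178], TCP at [0.263, -0.567, 0.223] pointing down, gripper open.
Joint ranges: [-3.08, 3.08], [-0.75, 2.2], [0.22, 2.44], [-1.43, 4.57], [0, 2.65], [-2.85, 2.85]. Speed limits (rad/s): [2.79, 2.79, 3.14, 3.14, 3.14, 3.14].

INTERFACE

Orientations are given as a unit quaternion [x, y, z, w].
In Python, from rig import status, viewer, robot gives the robot as it stands.
- The arm moves only by the tool arm_command, never from a script. Its arguments are lists of equal length, an entry for each row: "delta_rot": the turn, a rotation vector about the tool's x, y, z in degrees, a list of three; "delta_pos": the shift along the tool's x, y, z in m, a list of three; "gripper": the closure, from -1 (fully open) to 1 (shut). In form: {"delta_rot": [[rx, ry, rz], ...], "delta_pos": [[dx, dy, dz], ...], "gripper": [gripper, ...]}. A call has 1 to 12 rows; each row is the pose to reach, as a shift and turn from the pose commanded when the call began, along the tool's axes at that moment; what a row does not reach only later rows make up. A row lasts 1/12 s, in which the tool goes at most 41.7 mm and 7.16 degrees, less where a joint would pass 70% of its speed; a pose out of reach is approached as far as the arm can. A call with a gripper value outside its range is refused whole. The fingers move at their own pace and stop on an object; "grip_force" is the grip in N (left out, the last holds). Time passes only in rows, so rows that repeat a pose let the fingers close. It gives the time, the measured TCP pose, the force, the opening and the grip force at its end, in the units of the state.
- status.get_obs(): the state, without advancing time (a new reading comes with each control period).
- viewer.camera(name): name is "scene" or "top" or "wrist"; returns a dict with "pixels" (384x512x3 uint8, blue, green, red), "fx", "fy", "cx", "cy" (pixels), "pose" (4x4, takes a point from camera to world coordinates); the wrist camera has in their place "mount" (4x4, takes a point from camera to tool coordinates, whose origin is the TCP and whose axes are the flange's). Camera axes: x right, y down, z forward; pixel columns grow to the right and rows downward; lengths in m; the calibration is good to about 2 mm. A picture is of the moment at which its call begins: read the wrist's pose just before it. There is no depth.
- robot.hand_in(): hands the job in; it is judged then, once.
The state is a dict: "time": time; "q": joint angles; "joint_velocities": joint speeds; "joint_torque": joint torques, N m; "position": TCP position; "tool_rot": TCP orientation; "ft_force": force on the tool from outside, world axes, zero at the start; "moment": the same for the moment, N m; "grip_width": finger opening in m; "grip_force": force on a finger pad.
Only numpy, scipy, OpenCV 4.12 (cv2) and the standard library are available. Lean on these libraries where they do the work, as an engineer would, in place of code of your own. Each camera call takes 0.05 s, during which the arm holds its last target. There are 200 camera calls.

TASK

Take the small white serving dish off the trivet by the wooden grip of its hoop handle, gripping it gently (with no more than 20 newtons of grip), and lift it until the whole dish is higher than the rim of the mug. Holding it level over the trivet, turn it about a quarter turn, so that its pouring lip points straight at the mug that stands right way up (not at the upside-down cup), and keep the loose steel tea ball in the middle of the dish all the while. Finish holding the dish still like that, without putting it down, and leave everything else on the table where it stands.

Things in the scene. Friction and masses are not known exactly. Their poses are not given: they have to be found in the camera images.
- dish: White round serving dish, loose, on the trivet: 169 mm across, rim 30 mm high, about 0.26 kg, with a thin steel hoop over it (in its y-z plane, 172 mm wide, top at 129 mm). Origin: centre of its underside; z up; x points to the pouring lip, a small trough over the rim. Its inside slopes to the middle: 6 degrees out to radius 44 mm, then 20, so the ball stays there if moved smoothly.
- dish_grip (a point): Centre of the wooden grip on top of the hoop, 120 mm straight above the dish's origin, axes as the dish. The grip is a bar 14 mm thick (x), 64 mm long (y), 18 mm high (z); close the fingers on it from above along the dish's x.
- dish_lip (a point): Tip of the pouring lip, 110 mm from the dish's centre along its x, 27 mm above its underside.
- tea_ball: Loose steel tea ball, 36 mm across, 0.035 kg, lying in the middle of the dish under the hoop. Origin: its centre, 28 mm above the dish's underside when it rests in the middle. It rolls easily and its axes turn with it.
- trivet: Small wooden slatted trivet, 104 x 108 x 18 mm, fixed to the table. Origin: centre of its underside.
- mug: Cream mug with dark dots, standing right way up, 93 mm high, 90 mm across, loose; it stands about 180 to 260 mm to one side or the other of the dish. Origin: centre of the underside of the box round body and handle; the handle points along -y.
- mug_mouth (a point): Centre of the mug's mouth, at rim height (93 mm above the table), 17.5 mm from the mug's origin along its y. The lip shall point at this.
- cup_upside: Plain cream cup standing upside down, 96 mm high, on the other side of the dish from the mug. Not to be faced, nor moved. Origin: centre of its underside, handle along -y.
- salt_shaker: Steel salt shaker, 38 mm across, 72 mm high, to be left alone. Origin: centre of its underside.
- pepper_shaker: Glass pepper shaker with steel cap, 44 mm across, 90 mm high, to be left alone. Origin: centre of its underside.
- teaspoon: Steel teaspoon lying flat, 132 x 26 x 9 mm, to be left alone. Origin: centre of its underside, x along it.
- match_box: Match box, 48 x 60 x 15 mm, to be left alone. Origin: centre of its underside.

How it is judged:
On the way, in this order (a step that is already met when the one before it is completed fails the run):
1. the dish is lifted clear of the trivet in the gripper, ball in the middle (height (world z) of dish above 0.04 m and contact force between dish and the fingers above 0.5 N and horizontal distance between tea_ball and dish below 0.03 m), for 0.2 s.
2. held above the mug's height, level, its lip points at the mug (y of mug_mouth in the frame of dish between -0.04 and 0.04 m and x of mug_mouth in the frame of dish above 0.08 m and height (world z) of dish above 0.09 m and angle between dish's own z axis and vertical below 0.12 rad), for 0.2 s.
At the end, for the whole second after the job is handed in: The gripper holds the dish still by its wooden grip, underside over 90 mm above the table, level within 7 degrees, centre within 60 mm of the trivet's from above, mug's mouth within 40 mm of the line along the lip; the ball rests within 15 mm of the dish's middle (all of step 2 and horizontal distance between dish and trivet below 0.06 m and horizontal distance between tea_ball and dish below 0.015 m and distance between the grasp point and dish_grip below 0.04 m and contact force between dish and the fingers above 0.5 N and contact force between dish and trivet below 0.1 N and linear speed of dish below 0.03 m/s and linear speed of tea_ball below 0.04 m/s); the arm keeps its last pose, push and grip.
It fails at once if the two fingers together press on the dish with more than 44 N (a grip of 20 N is 40 N on the two pads together, with a little to spare) (contact force between dish and the fingers above 44 N).
It fails at once if the ball strays more than 35 mm from the middle of the dish (horizontal distance between tea_ball and dish above 0.035 m).
It fails at once if the dish is tipped by more than 15 degrees (angle between dish's own z axis and vertical above 0.26 rad).
It fails at once if the mug, the upside-down cup, a shaker, the teaspoon or the match box is moved by more than 20 mm (distance of any of mug, cup_upside, salt_shaker, pepper_shaker, teaspoon, match_box from where it was at the start of the episode above 0.02 m).
It also fails if it takes over 37 s, if anything falls off the work surface, if the arm or the gripper's body presses on something with over 40 N, if the wrist force passes 120 N, or if a joint passes its speed limit or range.

## Working session

There is one attempt and no reset: what is moved stays moved. The work goes in short steps, Python scripts to look and compute and a tool call to move; the robot and the scene stay as the last step left them, time stands still between calls to the robot, and variables do not carry over. Pictures are saved under pics/ and viewed, at most 10 in all, crops included, and the job is handed in when it is done.

Besides the shell and the picture viewer there is one more tool, called after "Call:" as name(argument=value, ...) on one line, values as JSON. arm_command: Moves the arm, as the interface text tells. Its arguments: {"type":"object","properties":{"delta_rot":{"type":"array","items":{"type":"array","items":{"type":"number"}}},"delta_pos":{"type":"array","items":{"type":"array","items":{"type":"number"}}},"gripper":{"type":"array","items":{"type":"number"}},"grip_force":{"type":"number"}},"required":["delta_rot","delta_pos","gripper"]}

```bash
mkdir -p pics; cat > h.py <<'E'
import numpy as np, cv2
from rig import status, viewer, robot
from scipy.spatial.transform import Rotation as R
def ray(c,u,v,z,T=None):
    T=c["pose"] if T is None else T; T=np.array(T)
    d=T[:3,:3]@np.array([(u-c["cx"])/c["fx"],(v-c["cy"])/c["fy"],1]); o=T[:3,3]
    return o+d*(z-o[2])/d[2]
def proj(c,p,T=None):
    T=np.array(c["pose"] if T is None else T); q=T[:3,:3].T@(np.array(p)-T[:3,3])
    return c["fx"]*q[0]/q[2]+c["cx"], c["fy"]*q[1]/q[2]+c["cy"]
def wrist():
    s=status.get_obs(); c=viewer.camera("wrist"); T=np.eye(4)
    T[:3,:3]=R.from_quat(s["tool_rot"]).as_matrix(); T[:3,3]=s["position"]
    c["pose"]=T@np.array(c["mount"]); return c
E
python3 - <<'E'
from h import *
import pickle
for n in("top","scene"):
    c=viewer.camera(n); pickle.dump(c,open(n+".pkl","wb"))
    cv2.imwrite(f"pics/{n}.png",c["pixels"]); print(n,c["fx"],np.round(c["pose"],3).tolist())
s=status.get_obs(); print(s["position"],s["tool_rot"],s["grip_width"],s["time"])
E
```

```text
top 412.73602043848456 [[-0.026, -0.991, 0.131, 0.433], [-1.0, 0.027, 0.009, 0.022], [-0.013, -0.131, -0.991, 1.197], [0.0, 0.0, 0.0, 1.0]]
scene 460.3064868058699 [[-0.645, -0.3, 0.703, -0.285], [-0.764, 0.271, -0.585, 0.74], [-0.015, -0.915, -0.404, 0.605], [0.0, 0.0, 0.0, 1.0]]
[ 0.26257748 -0.56643846  0.22166262] [ 9.76565209e-01  2.15219459e-01 -4.14283862e-05 -9.88079255e-04] 0.0875549873743259 0.1
```

View pics/top.png

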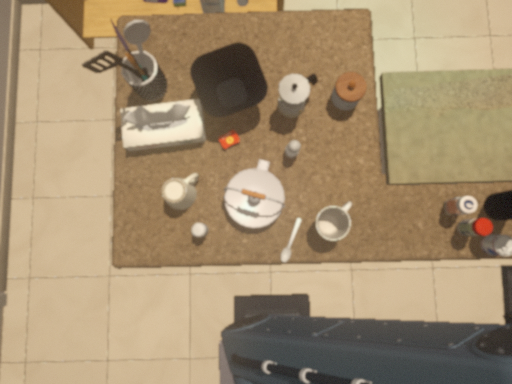

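View pics/scene.png

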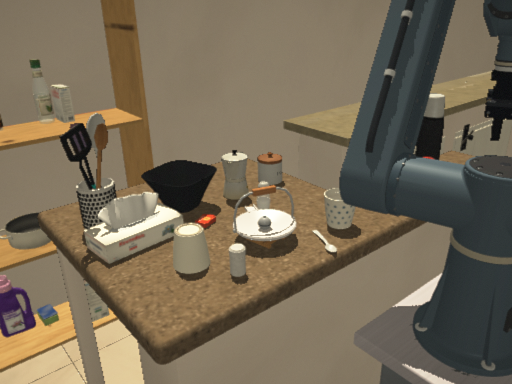

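The top view shows the dish at about (254,197) with its lip at (264,165). The upright mug is at (333,222), the upside-down cup is at (178,192), the spoon is at (291,240), and the salt and pepper shakers are near (292,150) and (199,230). The scene view confirms that the dotted mug is upright. Next I'll measure by colour.

```bash
python3 - <<'E'
from h import *
import pickle
c=pickle.load(open("top.pkl","rb")); im=c["pixels"]
hsv=cv2.cvtColor(im,cv2.COLOR_BGR2HSV)
m=cv2.inRange(hsv,(0,90,110),(18,255,255)); m[:170]=0;m[215:]=0;m[:,:225]=0;m[:,285:]=0
ys,xs=np.nonzero(m); print("grip px",xs.mean(),ys.mean(),len(xs))
g=ray(c,xs.mean(),ys.mean(),.147)
pts=np.array([ray(c,x,y,.147)[:2] for x,y in zip(xs,ys)]);w,V=np.linalg.eigh(np.cov(pts.T));a=V[:,1]
print("grip",g, "axis ang",np.degrees(np.arctan2(a[1],a[0])), np.ptp(pts@a))
w=cv2.inRange(hsv,(0,0,140),(179,70,255))
n,l,st,ce=cv2.connectedComponentsWithStats(w)
for i in range(1,n):
    x,y,ww,h,ar=st[i]
    if ar>60 and 110<x<380 and 140<y<260: print(st[i],ce[i])
print("dish c",ray(c,254,198,.048),"lip",ray(c,264,163,.045),"mug",ray(c,333,223,.093))
cv2.imwrite("pics/topc.png",cv2.resize(im[145:265,160:360],None,fx=4,fy=4,interpolation=cv2.INTER_CUBIC))
E
```

```text
grip px 256.16011235955057 182.82022471910113 356
grip [0.57422978 0.03926891 0.147     ] axis ang 84.03878059060294 0.15970066891457482
[ 224  159   61   70 2917] [254.43675009 196.64792595]
[163 173  35  29 658] [180.20516717 188.40425532]
[315 201  37  40 794] [332.17128463 223.26322418]
[280 217  22  46 306] [290.35620915 241.0620915 ]
[191 222  17  15 191] [198.82722513 229.30366492]
dish c [0.54493595 0.04798632 0.048     ] lip [0.64405541 0.01731509 0.045     ] mug [ 0.46814371 -0.16147952  0.093     ]
```

View pics/topc.png

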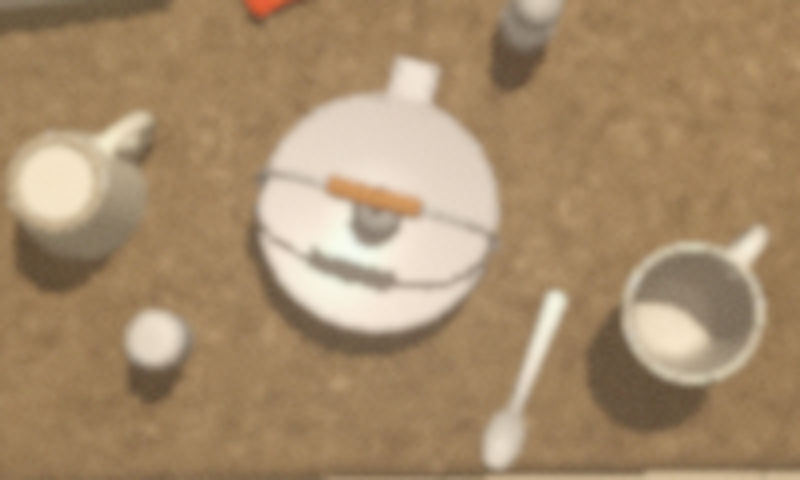

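```bash
cat > est.py <<'E'
from h import *
import pickle
c=pickle.load(open("top.pkl","rb"))
g=lambda u,v,z:ray(c,160+u/4,145+v/4,z)[:2]
a,b=g(330,185,.14),g(421,209,.14); print("grip",(a+b)/2,"len",np.linalg.norm(a-b))
d=a-b; phi=np.degrees(np.arctan2(d[1],d[0]))-90
D=g(378,212,.048);L=g(416,63,.046); v=L-D
print("phi grip",phi,"dish",D,"lip ang",np.degrees(np.arctan2(v[1],v[0])),np.linalg.norm(v))
M=g(693,313,.093); print("mug",M)
w=M-D; print("mug ang",np.degrees(np.arctan2(w[1],w[0])),np.linalg.norm(w))
s=status.get_obs(); Rm=R.from_quat(s["tool_rot"]).as_matrix()
print("tool y yaw",np.degrees(np.arctan2(Rm[1,1],Rm[0,1])))
t=np.array([*((a+b)/2),.24]); print("to above grip, tool axes",Rm.T@(t-s["position"]))
E
python3 est.py
```

```text
grip [0.54565108 0.04604118] len 0.06068114842078948
phi grip -16.383087880415673 dish [0.54489833 0.04658826] lip ang -15.602126398822872 0.10948036143649874
mug [ 0.46746477 -0.16211011]
mug ang -110.35641301347565 0.222600463277251
tool y yaw -65.14316286746465
to above grip, tool axes [ 0.5143132  -0.43678433 -0.01730957]
```

Call:
arm_command(delta_rot=[[0, 0, 0], [0, 0, 0], [0, 0, 0], [0, 0, 0], [0, 0, 0], [0, 0, 0], [0, 0, 0], [0, 0, 0], [0, 0, 0], [0, 0, 0], [0, 0, 0], [0, 0, 0]], delta_pos=[[0.015, -0.013, -0.02], [0.04, -0.034, -0.02], [0.07, -0.06, -0.02], [0.1, -0.085, -0.02], [0.13, -0.11, -0.02], [0.16, -0.136, -0.02], [0.19, -0.162, -0.02], [0.22, -0.187, -0.02], [0.25, -0.212, -0.02], [0.28, -0.238, -0.02], [0.31, -0.263, -0.02], [0.33, -0.28, -0.02]], gripper=[-1, -1, -1, -1, -1, -1, -1, -1, -1, -1, -1, -1], grip_force=15)

```text
time: 1.1
position: [0.4447, -0.1709, 0.2423]
tool_rot: [0.976, 0.216, -0.0, -0.001]
ft_force: [0.1, 0.0, -0.6]
grip_width: 0.087
grip_force: 0.0
```

Call:
arm_command(delta_rot=[[0, 0, -5], [0, 0, -10], [0, 0, -15], [0, 0, -20], [0, 0, -25], [0, 0, -30], [0, 0, -35], [0, 0, -40], [0, 0, -45], [0, 0, -49], [0, 0, -49], [0, 0, -49]], delta_pos=[[0.02, -0.017, 0], [0.04, -0.034, 0], [0.06, -0.051, 0], [0.08, -0.068, 0], [0.1, -0.085, 0], [0.12, -0.102, 0], [0.14, -0.12, 0], [0.16, -0.136, 0], [0.175, -0.149, 0], [0.184, -0.157, 0], [0.184, -0.157, 0], [0.184, -0.157, 0]], gripper=[-1, -1, -1, -1, -1, -1, -1, -1, -1, -1, -1, -1])

```text
time: 2.1
position: [0.545, 0.0458, 0.2421]
tool_rot: [0.799, 0.601, -0.001, -0.0]
ft_force: [-0.5, -1.1, -0.6]
grip_width: 0.0871
grip_force: 0.0
```

```bash
python3 - <<'E'
from h import *
import pickle
s=status.get_obs();print(s["position"],s["time"])
c=wrist(); pickle.dump(c,open("w.pkl","wb")); cv2.imwrite("pics/w1.png",c["pixels"])
Rm=R.from_quat(s["tool_rot"]).as_matrix();print("tool y yaw",np.degrees(np.arctan2(Rm[1,1],Rm[0,1])), Rm[2,2])
print("expected grip px",proj(c,[.5457,.0460,.147]))
E
```

```text
[0.54501137 0.04581134 0.24207882] 2.1
tool y yaw -16.156915750309572 -0.9999991772719644
expected grip px (np.float64(260.1287235935356), np.float64(186.84125020603952))
```

View pics/w1.png

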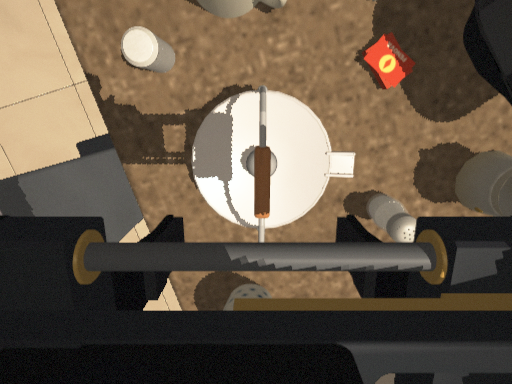

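The wrist view shows the bar upright in the image, from (262,147) to (262,215), with the lip to the right, so the yaw is right. I'll check the centre.

```bash
python3 - <<'E'
from h import *
import pickle
c=pickle.load(open("w.pkl","rb"));im=c["pixels"];hsv=cv2.cvtColor(im,cv2.COLOR_BGR2HSV)
m=cv2.inRange(hsv,(0,80,30),(20,255,255));m[:140]=0;m[222:]=0;m[:,245:][:,35:]=0;m[:,:245]=0
for y in range(142,222,6): x=np.nonzero(m[y])[0]; print(y,(x.min(),x.max()) if len(x) else None,end=' ')
e1,e2=ray(c,262.5,147,.147),ray(c,262.5,213,.147);print(e1,e2,(e1+e2)/2,np.linalg.norm(e1-e2))
print("ball",ray(c,262,162,.046),"dish c",ray(c,261,159,.048))
s=status.get_obs();Rm=R.from_quat(s["tool_rot"]).as_matrix()
print(Rm.T@((e1+e2)/2-s["position"]))
E
```

```text
142 None 148 (np.int64(255), np.int64(269)) 154 (np.int64(254), np.int64(270)) 160 (np.int64(254), np.int64(269)) 166 (np.int64(255), np.int64(269)) 172 (np.int64(254), np.int64(269)) 178 (np.int64(255), np.int64(269)) 184 (np.int64(255), np.int64(269)) 190 (np.int64(255), np.int64(269)) 196 (np.int64(255), np.int64(269)) 202 (np.int64(255), np.int64(269)) 208 (np.int64(255), np.int64(269)) 214 (np.int64(255), np.int64(269)) 220 None [0.55732012 0.07892079 0.147     ] [0.54099605 0.02212618 0.147     ] [0.54915809 0.05052349 0.147     ] 0.05909401784092946
ball [0.5488914  0.04882221 0.046     ] dish c [0.54883859 0.05295471 0.048     ]
[0.0063936  0.00275835 0.09514933]
```

Call:
arm_command(delta_rot=[[0, 0, 0], [0, 0, 0], [0, 0, 0], [0, 0, 0], [0, 0, 0], [0, 0, 0], [0, 0, 0], [0, 0, 0], [0, 0, 0], [0, 0, 0], [0, 0, 0], [0, 0, 0]], delta_pos=[[0.004, 0.002, 0.01], [0.004, 0.002, 0.025], [0.004, 0.002, 0.04], [0.004, 0.002, 0.055], [0.004, 0.002, 0.07], [0.004, 0.002, 0.085], [0.004, 0.002, 0.1], [0.004, 0.002, 0.11], [0.004, 0.002, 0.118], [0.004, 0.002, 0.122], [0.004, 0.002, 0.122], [0.004, 0.002, 0.122]], gripper=[-1, -1, -1, -1, -1, -1, -1, -1, -0.8, -0.6, -0.4, -0.2])

```text
time: 3.15
position: [0.5487, 0.0486, 0.1207]
tool_rot: [0.8, 0.601, 0.0, 0.0]
ft_force: [0.3, -0.7, -0.2]
grip_width: 0.068
grip_force: 0.0
```

Call:
arm_command(delta_rot=[[0, 0, 0], [0, 0, 0], [0, 0, 0], [0, 0, 0], [0, 0, 0], [0, 0, 0], [0, 0, 0], [0, 0, 0]], delta_pos=[[0, 0, 0], [0, 0, 0], [0, 0, 0], [0, 0, 0], [0, 0, 0], [0, 0, 0], [0, 0, 0], [0, 0, 0]], gripper=[0, 0.2, 0.3, 0.4, 0.45, 0.5, 0.5, 0.5])

```text
time: 3.82
position: [0.5485, 0.0488, 0.1206]
tool_rot: [0.799, 0.601, 0.0, 0.0]
ft_force: [-0.5, 0.1, -0.2]
grip_width: 0.0229
grip_force: 0.0
```

```bash
python3 - <<'E'
from h import *
s=status.get_obs();print(s["position"],s["grip_width"],s["ft_force"])
c=wrist(); cv2.imwrite("pics/w2.png",c["pixels"])
E
```

```text
[0.54848329 0.04877935 0.12057222] 0.022877943979840342 [-0.5292904   0.08032397 -0.16669099]
```

View pics/w2.png

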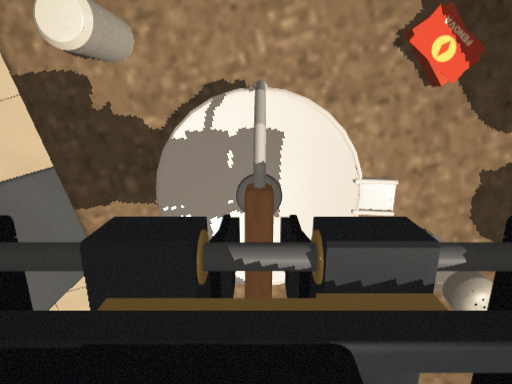

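The bar (about x=259) is centred between the fingers (about 233 to 283), and the ball is in the middle. I'll close slowly.

Call:
arm_command(delta_rot=[[0, 0, 0], [0, 0, 0], [0, 0, 0], [0, 0, 0], [0, 0, 0], [0, 0, 0], [0, 0, 0], [0, 0, 0], [0, 0, 0], [0, 0, 0], [0, 0, 0], [0, 0, 0]], delta_pos=[[0, 0, 0], [0, 0, 0], [0, 0, 0], [0, 0, 0], [0, 0, 0], [0, 0, 0], [0, 0, 0], [0, 0, 0], [0, 0, 0], [0, 0, 0], [0, 0, 0], [0, 0, 0]], gripper=[0.54, 0.58, 0.61, 0.64, 0.67, 0.7, 0.73, 0.76, 0.8, 0.9, 1, 1], grip_force=15)

```text
time: 4.87
position: [0.5482, 0.0488, 0.1205]
tool_rot: [0.799, 0.601, -0.0, -0.0]
ft_force: [-1.4, 0.3, 0.5]
grip_width: 0.0138
grip_force: 15.0
```

Call:
arm_command(delta_rot=[[0, 0, 0], [0, 0, 0], [0, 0, 0], [0, 0, 0], [0, 0, 0], [0, 0, 0], [0, 0, 0], [0, 0, 0], [0, 0, 0], [0, 0, 0], [0, 0, 0], [0, 0, 0]], delta_pos=[[0, 0, 0], [0, 0, 0], [0, 0, 0], [0, 0, -0.0003], [0, 0, -0.001], [0, 0, -0.002], [0, 0, -0.0035], [0, 0, -0.005], [0, 0, -0.007], [0, 0, -0.009], [0, 0, -0.01], [0, 0, -0.01]], gripper=[1, 1, 1, 1, 1, 1, 1, 1, 1, 1, 1, 1])

```text
time: 5.87
position: [0.5488, 0.0488, 0.1309]
tool_rot: [0.799, 0.601, 0.0, 0.0]
ft_force: [-0.7, -0.4, -2.7]
grip_width: 0.0134
grip_force: 15.0
```

```bash
python3 - <<'E'
from h import *
s=status.get_obs();print(s["position"],s["grip_width"],s["ft_force"],s["moment"],s["grip_force"])
c=wrist(); cv2.imwrite("pics/w3.png",c["pixels"])
E
```

```text
[0.54875304 0.04875473 0.13093647] 0.013388449596623237 [-0.73557473 -0.36618635 -2.66535294] [-0.00575694 -0.0130552   0.01289093] 14.983398062177002
```

View pics/w3.png

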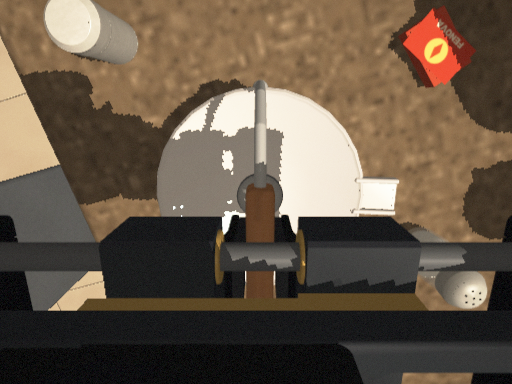

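The dish is lifted and hangs level, with the ball still in the middle. I'll raise it smoothly.

Call:
arm_command(delta_rot=[[0, 0, 0], [0, 0, 0], [0, 0, 0], [0, 0, 0], [0, 0, 0], [0, 0, 0], [0, 0, 0], [0, 0, 0], [0, 0, 0], [0, 0, 0], [0, 0, 0], [0, 0, 0]], delta_pos=[[0, 0, -0.001], [0, 0, -0.003], [0, 0, -0.006], [0, 0, -0.01], [0, 0, -0.015], [0, 0, -0.02], [0, 0, -0.025], [0, 0, -0.03], [0, 0, -0.035], [0, 0, -0.04], [0, 0, -0.045], [0, 0, -0.05]], gripper=[1, 1, 1, 1, 1, 1, 1, 1, 1, 1, 1, 1])

```text
time: 6.92
position: [0.5484, 0.0488, 0.1811]
tool_rot: [0.799, 0.601, 0.0, 0.0]
ft_force: [0.0, 0.3, -1.7]
grip_width: 0.0137
grip_force: 15.0
```

Call:
arm_command(delta_rot=[[0, 0, 0], [0, 0, 0], [0, 0, 0], [0, 0, 0], [0, 0, 0], [0, 0, 0], [0, 0, 0], [0, 0, 0], [0, 0, 0], [0, 0, 0], [0, 0, 0], [0, 0, 0]], delta_pos=[[0, 0, -0.005], [0, 0, -0.01], [0, 0, -0.015], [0, 0, -0.02], [0, 0, -0.025], [0, 0, -0.03], [0, 0, -0.035], [0, 0, -0.04], [0, 0, -0.044], [0, 0, -0.047], [0, 0, -0.049], [0, 0, -0.05]], gripper=[1, 1, 1, 1, 1, 1, 1, 1, 1, 1, 1, 1])

```text
time: 7.92
position: [0.5486, 0.0488, 0.2309]
tool_rot: [0.799, 0.601, 0.0, 0.0]
ft_force: [0.8, -0.1, -2.9]
grip_width: 0.0138
grip_force: 15.0
```

Call:
arm_command(delta_rot=[[0, 0, 0.2], [0, 0, 0.6], [0, 0, 1.2], [0, 0, 2], [0, 0, 3], [0, 0, 4.2], [0, 0, 5.6], [0, 0, 7.2], [0, 0, 9], [0, 0, 11], [0, 0, 13], [0, 0, 15]], delta_pos=[[0, 0, 0], [0, 0, 0], [0, 0, 0], [0, 0, 0], [0, 0, 0], [0, 0, 0], [0, 0, 0], [0, 0, 0], [0, 0, 0], [0, 0, 0], [0, 0, 0], [0, 0, 0]], gripper=[1, 1, 1, 1, 1, 1, 1, 1, 1, 1, 1, 1])

```text
time: 8.92
position: [0.5484, 0.0488, 0.2305]
tool_rot: [0.872, 0.49, -0.0, -0.0]
ft_force: [-0.6, 0.9, -2.4]
grip_width: 0.0139
grip_force: 15.0
```

Call:
arm_command(delta_rot=[[0, 0, 2], [0, 0, 4], [0, 0, 6], [0, 0, 8], [0, 0, 10], [0, 0, 12], [0, 0, 14], [0, 0, 16], [0, 0, 18], [0, 0, 20], [0, 0, 22], [0, 0, 24]], delta_pos=[[0, 0, 0], [0, 0, 0], [0, 0, 0], [0, 0, 0], [0, 0, 0], [0, 0, 0], [0, 0, 0], [0, 0, 0], [0, 0, 0], [0, 0, 0], [0, 0, 0], [0, 0, 0]], gripper=[1, 1, 1, 1, 1, 1, 1, 1, 1, 1, 1, 1])

```text
time: 9.92
position: [0.5485, 0.0488, 0.2305]
tool_rot: [0.955, 0.298, -0.0, -0.0]
ft_force: [0.6, -0.5, -2.8]
grip_width: 0.0139
grip_force: 15.0
```

```bash
python3 - <<'E'
from h import *
s=status.get_obs();print(s["position"],s["grip_width"],s["ft_force"],s["moment"],s["q"])
c=wrist(); cv2.imwrite("pics/w4.png",c["pixels"])
E
```

```text
[0.54845916 0.04876603 0.23052333] 0.01390333270021974 [ 0.567821   -0.49061941 -2.78452005] [ 0.07387855 -0.03588999  0.01376007] [-1.14297027e-01  4.17758938e-01  1.61141664e+00 -4.78385825e-06
  1.11247230e+00  8.51189575e-01]
```

View pics/w4.png

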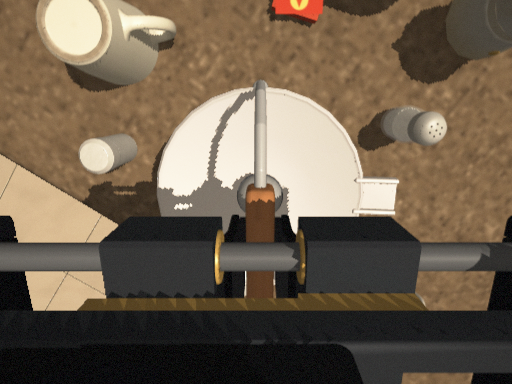

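The dish hangs level with the ball still centred at about (260,193). I'll carry on turning.

Call:
arm_command(delta_rot=[[0, 0, 2], [0, 0, 4], [0, 0, 6], [0, 0, 8], [0, 0, 10], [0, 0, 12], [0, 0, 14], [0, 0, 16], [0, 0, 18], [0, 0, 20], [0, 0, 22], [0, 0, 24]], delta_pos=[[0, 0, 0], [0, 0, 0], [0, 0, 0], [0, 0, 0], [0, 0, 0], [0, 0, 0], [0, 0, 0], [0, 0, 0], [0, 0, 0], [0, 0, 0], [0, 0, 0], [0, 0, 0]], gripper=[1, 1, 1, 1, 1, 1, 1, 1, 1, 1, 1, 1])

```text
time: 10.97
position: [0.5485, 0.0488, 0.2306]
tool_rot: [0.996, 0.094, 0.0, 0.0]
ft_force: [0.7, -0.3, -3.0]
grip_width: 0.0139
grip_force: 15.0
```

Call:
arm_command(delta_rot=[[0, 0, 2], [0, 0, 4], [0, 0, 6], [0, 0, 8], [0, 0, 10], [0, 0, 12], [0, 0, 14], [0, 0, 16], [0, 0, 18], [0, 0, 20], [0, 0, 22], [0, 0, 23.8]], delta_pos=[[0, 0, 0], [0, 0, 0], [0, 0, 0], [0, 0, 0], [0, 0, 0], [0, 0, 0], [0, 0, 0], [0, 0, 0], [0, 0, 0], [0, 0, 0], [0, 0, 0], [0, 0, 0]], gripper=[1, 1, 1, 1, 1, 1, 1, 1, 1, 1, 1, 1])

```text
time: 11.97
position: [0.5485, 0.0488, 0.2305]
tool_rot: [0.994, -0.114, -0.0, -0.0]
ft_force: [0.5, -0.7, -3.0]
grip_width: 0.014
grip_force: 15.0
```

Call:
arm_command(delta_rot=[[0, 0, 1.6], [0, 0, 3], [0, 0, 4.2], [0, 0, 5.2], [0, 0, 6], [0, 0, 6.6], [0, 0, 7], [0, 0, 7.3], [0, 0, 7.5], [0, 0, 7.5], [0, 0, 7.5], [0, 0, 7.5]], delta_pos=[[0, 0, 0], [0, 0, 0], [0, 0, 0], [0, 0, 0], [0, 0, 0], [0, 0, 0], [0, 0, 0], [0, 0, 0], [0, 0, 0], [0, 0, 0], [0, 0, 0], [0, 0, 0]], gripper=[1, 1, 1, 1, 1, 1, 1, 1, 1, 1, 1, 1])

```text
time: 12.97
position: [0.5485, 0.0488, 0.2306]
tool_rot: [0.984, -0.177, -0.0, -0.0]
ft_force: [-0.3, 0.0, -2.5]
grip_width: 0.0138
grip_force: 15.0
```

Call:
arm_command(delta_rot=[[0, 0, 0], [0, 0, 0], [0, 0, 0], [0, 0, 0], [0, 0, 0], [0, 0, 0], [0, 0, 0], [0, 0, 0], [0, 0, 0], [0, 0, 0], [0, 0, 0], [0, 0, 0]], delta_pos=[[0, 0, 0], [0, 0, 0], [0, 0, 0], [0, 0, 0], [0, 0, 0], [0, 0, 0], [0, 0, 0], [0, 0, 0], [0, 0, 0], [0, 0, 0], [0, 0, 0], [0, 0, 0]], gripper=[1, 1, 1, 1, 1, 1, 1, 1, 1, 1, 1, 1])

```text
time: 13.97
position: [0.5485, 0.0488, 0.2305]
tool_rot: [0.984, -0.177, -0.0, -0.0]
ft_force: [0.5, -0.3, -2.4]
grip_width: 0.0142
grip_force: 15.0
```

```bash
python3 - <<'E'
from h import *
s=status.get_obs();print(s["time"],s["position"],s["grip_force"],s["ft_force"],s["joint_velocities"])
c=wrist();t=viewer.camera("scene")
Rm=R.from_quat(s["tool_rot"]).as_matrix();print("tool y yaw",np.degrees(np.arctan2(Rm[1,1],Rm[0,1])))
p=t["pixels"][150:300,160:400]
a=cv2.resize(p,(480,300)); b=cv2.resize(c["pixels"],(400,300)); 
cv2.imwrite("pics/f.png",np.hstack([a,b])[:, :880][:, -800:])
E
```

```text
13.9667 [0.54846698 0.04879215 0.23054563] 14.983260850422084 [ 0.48942262 -0.31032204 -2.43301613] [ 0.00011707 -0.00022639  0.00017697  0.00063996  0.00121265  0.00019763]
tool y yaw -110.44628570888904
```

View pics/f.png

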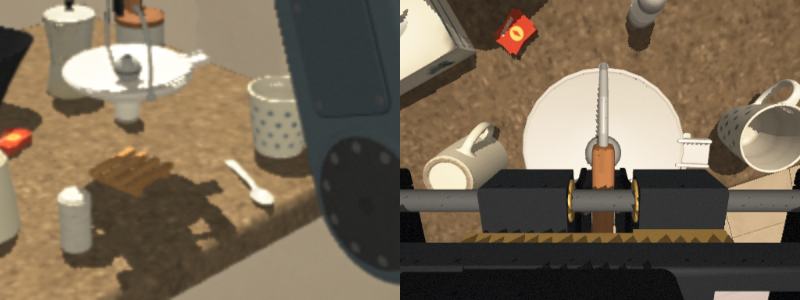

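The dish is held level over the trivet, the ball is in the middle, the lip points at the dotted mug, and nothing is moving.

```bash
python3 -c "
from rig import robot; print(robot.hand_in())"
```

```text
the job is handed in; nothing more can be done
None
```

I handed the job in with the dish held still and level over the trivet at a 15 N grip, its underside about 110 mm above the table, the lip pointing at the upright mug and the ball in the middle; no verdict came back.

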